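# Fill the spacer tube to its line

## Task

Fill the spacer tube on the bench up to the black line marked round its metal walls: put in the two of the three wooden discs that together come level with the line, lying flat one on the other. Leave the third disc lying where it is on the bench.

Things in the scene. Friction and masses are not known exactly. Their poses are not given: they have to be found in the camera images.
- spacer_tube: Fixed tube: two curved aluminium walls on a round wooden foot (104 mm across, top 8 mm above the bench = the tube's floor). Bore 70 mm, walls 5 mm thick, rim 66 mm above the bench, black line 58 mm above it (50 above the floor). Walls at its own +y and -y; at +x and -x it is open from foot to rim, gaps 48 mm wide, for fingers closing along its x. Origin: centre of the underside, z up.
- disc_20: Turned dark walnut disc, 50 mm across, 20 mm thick (the thinnest of three), with a shallow recess in the centre of its top, lying flat on the bench, about 45 g. Origin: centre of its underside, z up.
- disc_30: Turned dark walnut disc like the others, 50 mm across, 30 mm thick (the middle one of three), lying flat on the bench, about 65 g. Origin: centre of its underside, z up.
- disc_40: Turned dark walnut disc like the others, 50 mm across, 40 mm thick (the thickest of three), lying flat on the bench, about 85 g. Origin: centre of its underside, z up.
There are look-alikes about, which are no part of the job. What is shaped like the disc_30 but red or yellow is not meant.

How it is judged:
By the outcome, as a careful person would: the job done as asked, in the order asked, and still so for the second after the job is handed in, with the robot touching nothing.
It also fails if it takes over 54 s, if anything falls off the work surface, if the arm or the gripper's body presses on something with over 40 N, if the wrist force passes 120 N, or if a joint passes its speed limit or range.

## Robot

A 7-joint arm with a two-finger parallel gripper is mounted at the origin on a cart in front of the work surface, level with it; the furniture and walls round the work are solid. World frame = base frame: x ahead of the robot, y to its left, z up, the work surface at z = 0. Lengths are in m, angles in rad, forces in N, time in s.
With the tool pointing down it reaches from about 0.4 to 0.875 m from the base axis. Payload 6.5 kg.
Tool frame: the origin (TCP) lies midway between the tips of the shut fingers; the grasp point (between the pads) lies 19 mm behind it; x points along the fingers, y is the direction in which the jaws open and shut, and the axes are right-handed (so a half turn about x gives the same grasp; the last joint's range is limited). The gripper opens to 88 mm and grips with 3 to 60 N. Pads are 18 mm wide; open, the fingers measure 123 mm over their backs; the gripper's body (75 mm by 187 mm) begins 45 mm behind the grasp point.
Start: joints at [1.24, 0.536, -0.004, 1.538, 0.003, 1.067, -0.071], TCP at [0.17, -0.627, 0.239] pointing down, gripper open.
Joint ranges: [-2.7, 2.7], [-0.37, 2.16], [-1.27, 1.26], [0.24, 2.4], [-1.31, 4.45], [0.19, 1.91], [-2.76, 2.76]. Speed limits (rad/s): [2.39, 2.39, 3.14, 3.14, 3.14, 3.14, 3.14].

## Interface

Orientations are given as a unit quaternion [x, y, z, w].
In Python, from station import manip gives the robot as it stands. Calls block until the motion is done:
- manip.move_to(position, orientation): joint-space move of the TCP to a pose.
- manip.servo_line(position, rotation=None, velocity=0.15): straight line of the TCP; rotation=None keeps the orientation; velocity is the mean speed in m/s.
- manip.move_joints(angles): joint-space move.
- manip.set_gripper(opening, strength=None): opening from 0.0 (shut) to 1.0 (fully open); strength is the grip in N (None keeps the last); returns when the fingers have stopped.
- manip.hold(seconds).
- manip.inverse_kinematics(position, orientation): joint angles nearest the present ones, or None.
- manip.get_state(): the state.
- manip.grab_frame(name): name is "scene" or "top"; returns a dict with "frame" (420x560x3 uint8, blue, green, red), "K" (3x3 intrinsics, pixels), "dist" ([k1, k2, p1, p2, k3] as OpenCV has them; the pictures are not rectified), "extrinsics" (4x4, takes a point from world to camera coordinates). Camera axes: x right, y down, z forward; pixel columns grow to the right and rows downward; lengths in m; the calibration is good to about 2 mm. A picture is of the moment at which its call begins. There is no depth.
A pose or a line that the arm cannot do raises manip.Unreachable and nothing moves.
- manip.sign_off(): hands the job in, once; it reports no verdict.
Trained networks look in the newest picture that a camera, given by its name, has taken for a name from the list of things; names that differ only in an ending like _2 or _b are one class to them, and where a whole thing is asked for, a point or a joint stands for the part that bears it (a point fixed in the world has none). Each returns a list of dicts, best first, with "confidence" (0 to 1); they miss things now and then, are a little off and sometimes report something else, mostly with a low value. They report only what shows in the picture. A call takes as long as a camera call. They do not tell look-alikes from the thing itself.
- manip.masks_of(target, camera): "pixels" (420x560 bool, what is visible of it) and "bbox" ([left, top, right, bottom] in pixels, round what is visible of it).
The state is a dict: "clock": time; "qpos": joint angles; "qvel": joint speeds; "joint_efforts": joint torques, N m; "eef_pos": TCP position; "eef_rot": TCP orientation; "contact_force": force on the tool from outside, world axes, zero at the start; "wrist_torque": the same for the moment, N m; "width": opening from 0.0 (shut) to 1.0 (fully open).
Only numpy, scipy, OpenCV 4.12 (cv2) and the standard library are available. Lean on these libraries where they do the work, as an engineer would, in place of code of your own. Each camera call takes 0.05 s, during which the arm holds its last target.

## Working session

There is one attempt and no reset: what is moved stays moved. The work goes in short steps, each a Python script; the robot and the scene stay as the last script left them, time stands still between calls to the robot, and variables do not carry over. Pictures are saved under pics/ and viewed, and the job is handed in when it is done.

```bash
ls; mkdir -p pics
python3 - <<'E'
from station import manip
import cv2,numpy as np
for c in ["scene","top"]:
    f=manip.grab_frame(c); cv2.imwrite(f"pics/{c}0.png",f["frame"]); print(c,f["K"],f["dist"],np.round(f["extrinsics"],4))
    for t in ["spacer_tube","disc_20","disc_30","disc_40"]:
        print(t,[(round(m["confidence"],2),[int(v) for v in m["bbox"]],int(m["pixels"].sum())) for m in manip.masks_of(t,c)])
print(manip.get_state())
E
```

```text
pics
scene [[402.32318899   0.         278.49315355]
 [  0.         402.32318899 215.25853097]
 [  0.           0.           1.        ]] [-0.01010808  0.          0.          0.          0.        ] [[-0.8254 -0.5643 -0.0155  0.4788]
 [-0.2528  0.3941 -0.8836  0.1566]
 [ 0.5047 -0.7254 -0.468   0.63  ]
 [ 0.      0.      0.      1.    ]]
spacer_tube [(0.88, [187, 242, 243, 302], 2603)]
disc_20 [(0.87, [320, 214, 346, 237], 468), (0.86, [337, 197, 357, 218], 400), (0.68, [279, 187, 301, 203], 272), (0.68, [354, 178, 377, 194], 390), (0.63, [297, 228, 322, 251], 553)]
disc_30 [(0.87, [320, 214, 346, 237], 468), (0.86, [337, 197, 357, 218], 400), (0.68, [279, 187, 301, 203], 272), (0.68, [354, 178, 377, 194], 390), (0.63, [297, 228, 322, 251], 553)]
disc_40 [(0.87, [320, 214, 346, 237], 468), (0.86, [337, 197, 357, 218], 400), (0.68, [279, 187, 301, 203], 272), (0.68, [354, 178, 377, 194], 390), (0.63, [297, 228, 322, 251], 553)]
top [[505.50041028   0.         270.80027075]
 [  0.         505.50041028 208.3086346 ]
 [  0.           0.           1.        ]] [-0.13987166  0.          0
[... 854 characters left out ...]
, 'qpos': array([ 1.2397944 ,  0.53639247, -0.0044015 ,  1.53792145,  0.00263687,
        1.06729311, -0.07118883]), 'qvel': array([-3.58424838e-03,  7.18957554e-04, -8.63430363e-04, -2.30310551e-03,
        8.77779468e-05,  1.34912245e-03,  8.57297873e-04]), 'joint_efforts': array([-9.19602498e-04, -5.70470631e+01,  9.89273563e-01, -2.51709259e+01,
       -5.61465102e-02,  1.18047546e-02,  5.99657778e-05]), 'eef_pos': array([ 0.17010329, -0.62733153,  0.23871239]), 'eef_rot': array([-0.70089342, -0.09337045,  0.70093641, -0.09337303]), 'contact_force': array([-0.46707003,  0.26405034,  0.06085607]), 'wrist_torque': array([-0.00692176,  0.01202005, -0.02336126]), 'width': 1.0017072828074063}
```

Run:
```python
import cv2
a=cv2.imread("pics/scene0.png")[150:320,170:400]; cv2.imwrite("pics/s_c.png",cv2.resize(a,None,fx=3.4,fy=3.4,interpolation=cv2.INTER_CUBIC))
a=cv2.imread("pics/top0.png")[150:300,120:430]; cv2.imwrite("pics/t_c.png",cv2.resize(a,None,fx=2.5,fy=2.5,interpolation=cv2.INTER_CUBIC))
```

```text
(no output)
```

View pics/scene0.png

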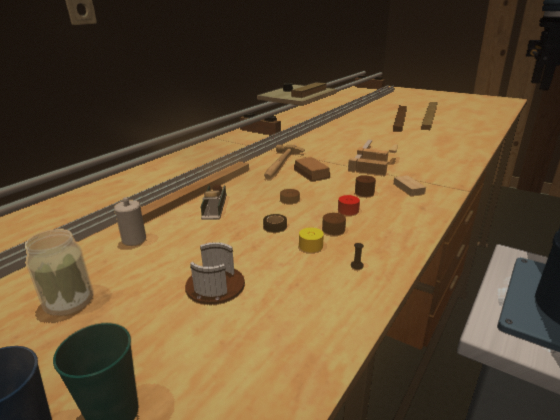

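View pics/top0.png

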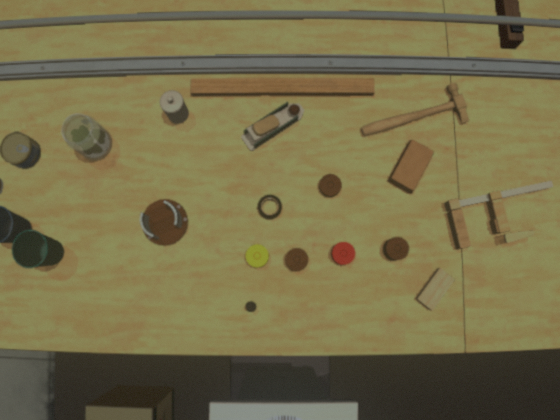

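```bash
sleep 1
```

```text
(no output)
```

View pics/s_c.png

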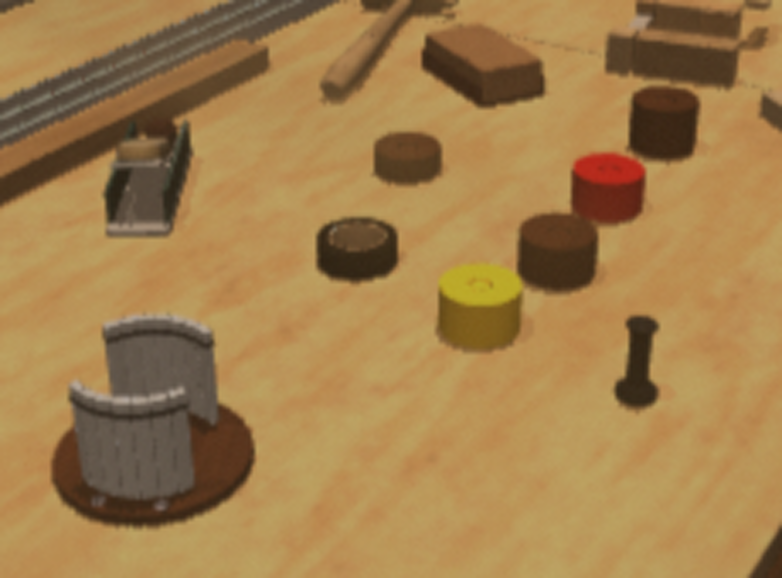

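View pics/t_c.png

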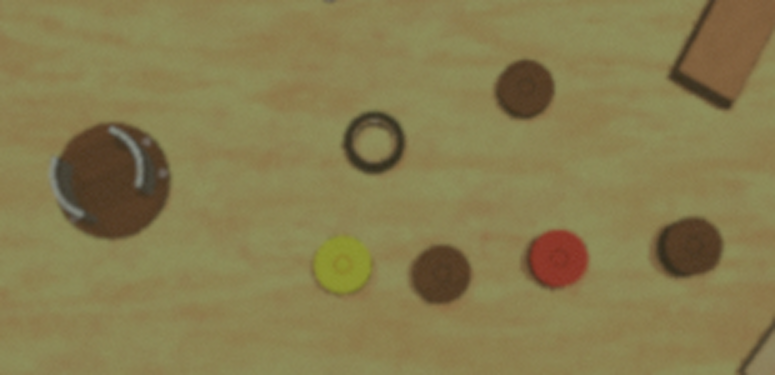

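Candidates for the discs (top view / scene view):
- Brown (330,185)/(290,196), thin: disc_20.
- Brown (296,259)/(334,224), medium: disc_30.
- Brown (396,249)/(365,186), tall: disc_40.
- Red (343,253) and yellow (257,256): look-alikes, not meant.
- Dark ring (269,207): not a disc.

20+30=50, so disc_40 stays. Next I'll measure heights and poses.

```bash
cat > hlp.py <<'E'
import numpy as np,cv2
from scipy.optimize import minimize,least_squares
def proj(P,f):
    E=f["extrinsics"]; return cv2.projectPoints(np.asarray(P,float).reshape(-1,1,3),cv2.Rodrigues(E[:3,:3])[0],E[:3,3],f["K"],np.array(f["dist"]))[0].reshape(-1,2)
def unproj(px,f,z):
    n=cv2.undistortPoints(np.asarray(px,float).reshape(-1,1,2),f["K"],np.array(f["dist"])).reshape(-1,2)
    E=f["extrinsics"];R=E[:3,:3];C=-R.T@E[:3,3]
    d=np.c_[n,np.ones(len(n))]@R
    return C+d*((z-C[2])/d[:,2])[:,None]
t=np.linspace(0,2*np.pi,48,endpoint=False)
def cyl(x,y,h,r=.025,z0=0):
    return np.array([[x+r*np.cos(a),y+r*np.sin(a),z] for z in (z0,z0+h) for a in t])
def sil(P,f,s=8):
    q=proj(P,f); hull=cv2.convexHull(((q+.5)*s).astype(np.int32)); m=np.zeros((420*s//1,560*s),np.uint8); return hull,s
def iou(P,f,m):
    s=4;ys,xs=np.where(m);x0,x1,y0,y1=xs.min()-15,xs.max()+15,ys.min()-15,ys.max()+15
    big=cv2.resize(m[y0:y1,x0:x1].astype(np.uint8),None,fx=s,fy=s,interpolation=cv2.INTER_NEAREST)
    q=(proj(P,f)+.5-[x0,y0])*s
    a=np.zeros_like(big); cv2.fillConvexPoly(a,cv2.convexHull(np.round(q*16).astype(np.int32)),1,shift=4)
    return (a&big).sum()/max(1,(a|big).sum())
E
python3 - <<'E'
from hlp import *
from station import manip
F={};M={}
for c in ["scene","top"]:
    F[c]=manip.grab_frame(c); M[c]=manip.masks_of("disc_30",c)
for m in M["top"]:
    ys,xs=np.where(m["pixels"]); p=unproj([[xs.mean(),ys.mean()]],F["top"],.015)[0]
    # match scene
    best=None
    for ms in M["scene"]:
        y2,x2=np.where(ms["pixels"]); d=np.hypot(*(proj([p],F["scene"])[0]-[x2.mean(),y2.mean()]))
        if best is None or d<best[0]: best=(d,ms)
    g=lambda v:-(iou(cyl(*v),F["top"],m["pixels"])+iou(cyl(*v),F["scene"],best[1]["pixels"]))
    r=min((minimize(g,[p[0],p[1],h],method="Nelder-Mead",options=dict(initial_simplex=[[p[0],p[1],h],[p[0]+.006,p[1],h],[p[0],p[1]+.006,h],[p[0],p[1],h+.01]])) for h in (.02,.03,.04)),key=lambda r:r.fun)
    col=F["top"]["frame"][m["pixels"]].mean(0)
    print("top",(xs.mean(),ys.mean()),"d",round(best[0],1),np.round(r.x,4),-r.fun/2,col)
f=F["top"];m=manip.masks_of("spacer_tube","top")[0]["pixels"]
hsv=cv2.cvtColor(f["frame"],cv2.COLOR_BGR2HSV)
sel=cv2.dilate(m.astype(np.uint8),np.ones((5,5)))>0
crop=np.where(sel[...,None],f["frame"],0)[190:255,130:200]
cv2.imwrite("pics/tube.png",cv2.resize(f["frame"][190:255,130:200],None,fx=9,fy=9,interpolation=cv2.INTER_CUBIC))
br=sel&(hsv[...,1]<60)&(hsv[...,2]>110)
ys,xs=np.where(br);P=unproj(np.c_[xs,ys],f,.066)[:,:2]
r=least_squares(lambda c:np.hypot(*(P-c).T)-.0375,P.mean(0),loss="soft_l1",f_scale=.002)
c=r.x;a=np.degrees(np.arctan2(*(P-c).T[::-1]));print("tube",c,len(P),"rms",np.sqrt((r.fun**2).mean()));print(np.round(np.sort(a)).astype(int))
print("double-angle axis deg",np.degrees(np.angle(np.exp(2j*np.radians(a)).mean()))/2)
E
```

```text
top (np.float64(395.264), np.float64(248.13)) d 1.5 [ 0.4781 -0.2426  0.038 ] 0.9071858967853397 [38.414 61.45  81.22 ]
top (np.float64(329.6533957845433), np.float64(185.13817330210773)) d 2.4 [ 0.6188 -0.1048  0.0181] 0.9039386852021785 [39.8735363  63.67681499 84.31147541]
top (np.float64(342.5960264900662), np.float64(253.24724061810156)) d 0.7 [ 0.4686 -0.1286  0.0273] 0.9437667449316743 [ 41.66004415  57.89183223 133.18322296]
tube [0.53841108 0.26136082] 118 rms 0.0020351570223939835
[-107 -106 -103 -102  -99  -99  -96  -96  -93  -93  -89  -89  -86  -86
  -83  -83  -80  -80  -77  -76  -74  -73  -70  -69  -67  -66  -64  -63
  -61  -60  -60  -58  -58  -56  -54  -53  -51  -49  -48  -46  -44  -44
  -42  -39  -39  -37  -35  -34  -32  -30  -28  -27  -25  -22  -21  -19
  -18   73   73   74   76   77   77   80   80   83   83   86   86   90
   90   93   93   96   96   99  100  102  103  105  106  107  108  109
  110  112  113  115  116  118  119  121  122  124  126  126  128  129
  131  133  133  136  138  138  140  142  143  145  145  147  149  150
  152  155  156  158  159  162]
double-angle axis deg -63.59546322324984
```

View pics/tube.png

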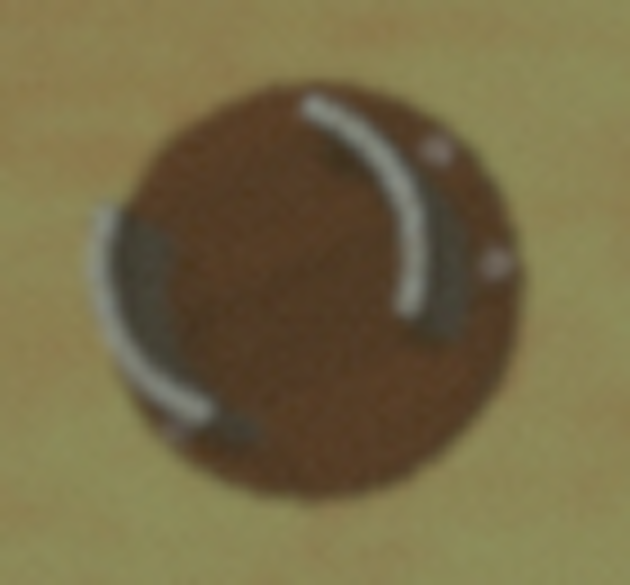

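```bash
cat >> hlp.py <<'E'
from scipy.spatial.transform import Rotation as Rn
def quat(deg):
    c,s=np.cos(np.radians(deg)),np.sin(np.radians(deg))
    return Rn.from_matrix(np.array([[0,0,-1],[c,s,0],[s,-c,0]]).T).as_quat()
E
python3 - <<'E'
from hlp import *
from station import manip
F={};M={}
for c in ["scene","top"]:
    for k in range(3):
        F[c]=manip.grab_frame(c); M[c]=manip.masks_of("disc_20",c)
        ms=[m for m in M[c] if (abs(np.argwhere(m["pixels"]).mean(0)[::-1]-([296,259] if c=="top" else [334,225]))<12).all()]
        if ms: M[c]=ms[0]["pixels"];print(c,k,M[c].sum());break
p=unproj([[296,259]],F["top"],.015)[0]
for both in (1,0):
  g=lambda v:-(iou(cyl(*v),F["top"],M["top"])+iou(cyl(*v),F["scene"],M["scene"]))
  r=min((minimize(g,[p[0],p[1],h],method="Nelder-Mead",options=dict(initial_simplex=[[p[0],p[1],h],[p[0]+.006,p[1],h],[p[0],p[1]+.006,h],[p[0],p[1],h+.01]])) for h in (.02,.03,.04)),key=lambda r:r.fun)
  print(p,r.x,r.fun/2);break
f=F["top"]
m=manip.masks_of("spacer_tube","top")
if m:
  h=cv2.convexHull(np.argwhere(m[0]["pixels"])[:,::-1].astype(np.int32))[:,0]
img=f["frame"].copy()
big=cv2.resize(img,None,fx=1,fy=1)
c=np.array([.5384,.2614])
S=cv2.resize(f["frame"][190:275,125:340],None,fx=3.6,fy=3.6,interpolation=cv2.INTER_CUBIC)
def draw(P,col):
    q=(proj(P,f)+.5-[125,190])*3.6
    cv2.polylines(S,[np.round(q*16).astype(np.int32)],True,col,1,shift=4)
ring=lambda c,r,z:[[c[0]+r*np.cos(a),c[1]+r*np.sin(a),z] for a in t]
draw(ring(c,.052,.008),(0,255,0));draw(ring(c,.035,.066),(255,255,0));draw(ring(c,.04,.066),(255,255,0))
draw(ring(r.x[:2],.025,.03),(0,255,0));draw(ring(r.x[:2],.025,.0),(255,0,0))
cv2.imwrite("pics/chk1.png",S)
f=F["scene"]
S=cv2.resize(f["frame"][170:310,180:390],None,fx=3.6,fy=3.6,interpolation=cv2.INTER_CUBIC)
def draw(P,col):
    q=(proj(P,f)+.5-[180,170])*3.6
    cv2.polylines(S,[np.round(q*16).astype(np.int32)],True,col,1,shift=4)
draw(ring(c,.052,.008),(0,255,0));draw(ring(c,.035,.066),(255,255,0))
for d,h in ((r.x[:2],.03),((.6188,-.1048),.02),((.4781,-.2426),.04)): draw(ring(d,.025,h),(0,255,0));draw(ring(d,.025,.0),(255,0,0))
cv2.imwrite("pics/chk2.png",S)
q=manip.get_state()["qpos"]
for n,p,a in (("30",[*r.x[:2],.004],0),("tube",[*c,.02],27),("tube",[*c,.02],207),("30b",[*r.x[:2],.004],180),("20",[.6188,-.1048,.003],0)): 
    s=manip.inverse_kinematics(p,quat(a));print(n,a,None if s is None else np.round(s,2))
E
```

```text
scene 0 436
top 0 440
[ 0.45662383 -0.02831449  0.015     ] [ 0.45556977 -0.0276208   0.02811187] -0.9249867028706871
30 0 [ 0.23  0.67 -0.33  2.14  0.52  0.41 -0.51]
tube 27 [-0.1   0.85 -0.6   1.76  0.67  0.75 -0.58]
tube 207 [ 0.18  1.09 -1.08  1.75  1.12  1.06  2.29]
30b 180 [-0.72  0.91  0.89  2.19 -1.23  0.71 -2.07]
20 0 [ 0.43  0.87 -0.48  1.69  0.56  0.72 -0.33]
```

View pics/chk1.png

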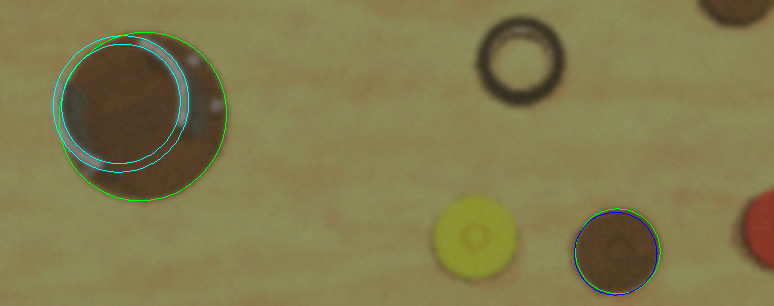

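View pics/chk2.png

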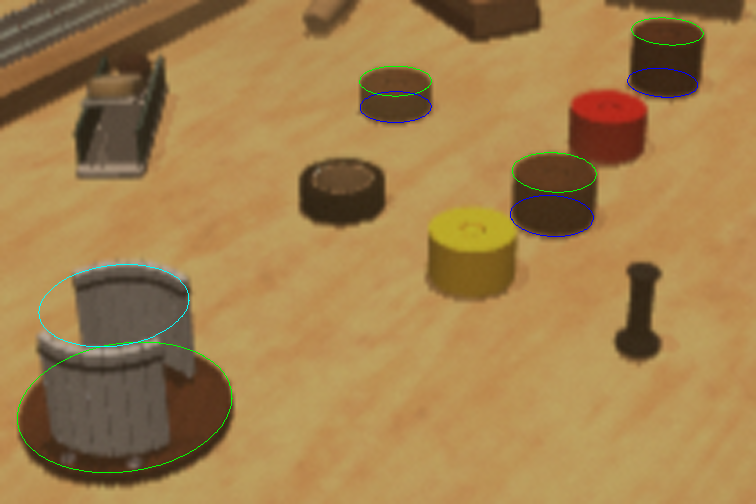

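Run:
```python
from hlp import *
from station import manip
p=[.4556,-.0276]
st=lambda n:(lambda s:print(n,round(s["clock"],2),np.round(s["eef_pos"],4),np.round(s["contact_force"],1),"w",round(s["width"]*88,1)))(manip.get_state())
manip.move_to([*p,.13],quat(0));st("above")
manip.servo_line([*p,.045],velocity=.2)
manip.servo_line([*p,.004],velocity=.06);st("down")
manip.set_gripper(0.3,20);st("grip")
manip.servo_line([*p,.15],velocity=.2);st("lift")
f=manip.grab_frame("scene");cv2.imwrite("pics/l30.png",f["frame"])
```

```text
above 3.39 [ 0.4559 -0.0287  0.13  ] [0.3 0.5 0. ] w 88.3
down 4.8 [ 0.4557 -0.0275  0.004 ] [-0.1  0.8 -0.3] w 87.8
grip 5.47 [ 0.4556 -0.0276  0.0041] [-0.4  0.5  1.5] w 49.4
lift 6.35 [ 0.4548 -0.0278  0.1491] [-0.4  0.  -1.1] w 49.1
```

View pics/l30.png

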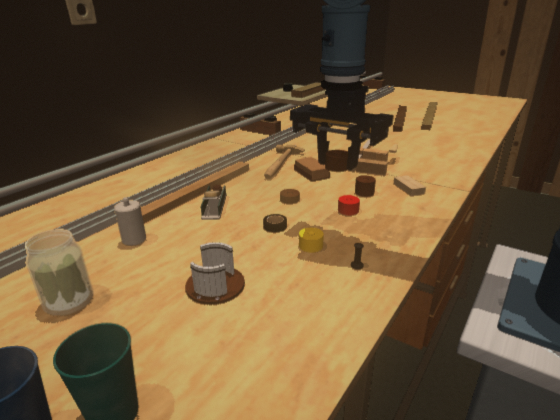

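The disc is held between the fingers at about (337,160), and its width reads 49 mm. Placing it in the tube.

Run:
```python
from hlp import *
from station import manip
p=[.5384,.2614]
st=lambda n:(lambda s:print(n,round(s["clock"],2),np.round(s["eef_pos"],4),np.round(s["contact_force"],1),"w",round(s["width"]*88,1)))(manip.get_state())
manip.move_to([*p,.15],quat(27));st("above")
f=manip.grab_frame("top");cv2.imwrite("pics/a1.png",f["frame"])
manip.servo_line([*p,.085],velocity=.2);st("mid")
manip.servo_line([*p,.0125],velocity=.07);st("down")
manip.set_gripper(.8);st("open")
manip.servo_line([*p,.15],velocity=.2);st("up")
manip.move_to([.6188,-.1048,.12],quat(0));st("above20")
for c in("top","scene"):
  f=manip.grab_frame(c);cv2.imwrite(f"pics/p1{c}.png",f["frame"])
a=cv2.imread("pics/p1top.png")[180:270,110:220];b=cv2.imread("pics/p1scene.png")[225:315,170:280]
cv2.imwrite("pics/p1.png",cv2.resize(np.hstack([a,b]),None,fx=3.6,fy=3.6,interpolation=cv2.INTER_CUBIC))
```

```text
above 7.55 [0.5387 0.2591 0.1494] [-0.6 -0.3 -0.5] w 49.4
mid 8.07 [0.5386 0.2608 0.0853] [1.  0.2 0.1] w 49.5
down 9.26 [0.5387 0.2616 0.0127] [-0.2  0.  -1.2] w 49.8
open 9.75 [0.5384 0.2614 0.0125] [ 0.2 -0.6 -0.1] w 70.6
up 10.58 [0.5378 0.2608 0.149 ] [-0.   0.3 -0.5] w 70.5
above20 11.98 [ 0.619  -0.1022  0.1202] [-0.3  0.2 -0.4] w 70.5
```

View pics/p1.png

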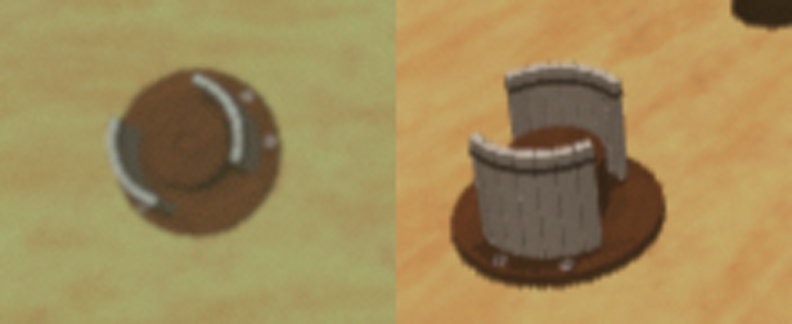

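View pics/p1scene.png

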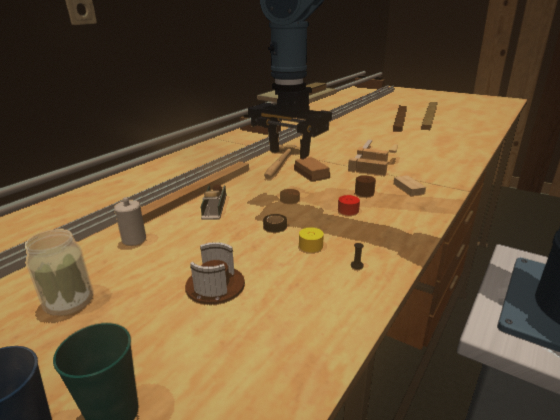

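disc_30 lies flat and centred in the tube, at about (162,218) in the top view and (215,268) in the scene view. Now disc_20.

Run:
```python
from hlp import *
from station import manip
st=lambda n:(lambda s:print(n,round(s["clock"],2),np.round(s["eef_pos"],4),np.round(s["contact_force"],1),"w",round(s["width"]*88,1)))(manip.get_state())
p=[.6188,-.1048]
manip.set_gripper(1.0)
manip.servo_line([*p,.045],velocity=.15)
manip.servo_line([*p,.002],velocity=.05);st("down")
manip.set_gripper(0.3,20);st("grip")
manip.servo_line([*p,.15],velocity=.15);st("lift")
p=[.5384,.2614]
manip.move_to([*p,.15],quat(27));st("above")
f=manip.grab_frame("scene");cv2.imwrite("pics/l20.png",cv2.resize(f["frame"][130:310,130:330],None,fx=3,fy=3,interpolation=cv2.INTER_CUBIC))
```

```text
down 14.19 [ 0.6191 -0.1048  0.0023] [ 0.2 -0.  -0.9] w 87.7
grip 14.86 [ 0.6188 -0.1048  0.002 ] [-0.2 -0.6  0.2] w 49.1
lift 15.99 [ 0.618  -0.1049  0.1489] [-0.3  0.8 -0.1] w 49.8
above 17.39 [0.5395 0.2594 0.1497] [-0.7 -0.3 -0.9] w 49.7
```

View pics/l20.png

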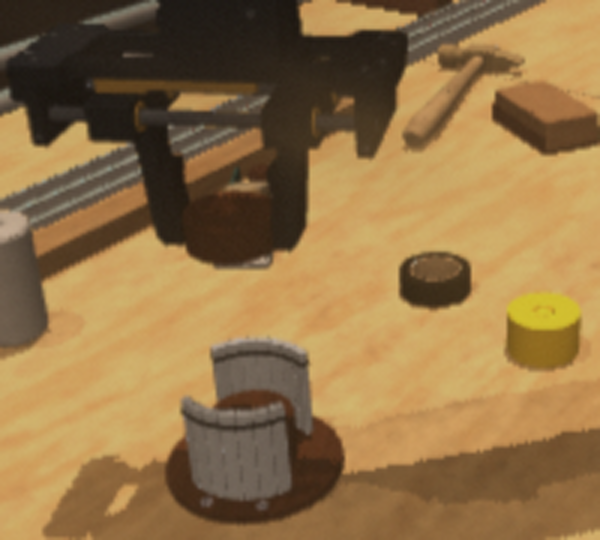

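disc_20 is held level, at about (206,205) in the full frame. Lowering it onto disc_30.

Run:
```python
from hlp import *
from station import manip
st=lambda n:(lambda s:print(n,round(s["clock"],2),np.round(s["eef_pos"],4),np.round(s["contact_force"],1),"w",round(s["width"]*88,1)))(manip.get_state())
p=[.5384,.2614]
manip.servo_line([*p,.1],velocity=.15)
manip.servo_line([*p,.0405],velocity=.05);st("down")
manip.set_gripper(.8);st("open")
manip.servo_line([*p,.16],velocity=.15);st("up")
manip.move_to([.5,-.3,.3],quat(0));manip.hold(.3);st("away")
for c in("top","scene"):
  f=manip.grab_frame(c);cv2.imwrite(f"pics/e{c}.png",f["frame"])
a=cv2.imread("pics/etop.png")[180:270,110:220];b=cv2.imread("pics/escene.png")[225:315,170:280]
cv2.imwrite("pics/e.png",cv2.resize(np.hstack([a,b]),None,fx=3.6,fy=3.6,interpolation=cv2.INTER_CUBIC))
```

```text
down 19.27 [0.5386 0.2615 0.0408] [-0.2  0.2 -0.6] w 49.3
open 19.76 [0.5384 0.2614 0.0406] [-0.7 -0.5  0.2] w 70.3
up 20.71 [0.5379 0.2609 0.1591] [-0.6 -0.7 -0.2] w 70.3
away 23.09 [ 0.5002 -0.2996  0.2999] [-0.2  0.5  0.3] w 70.3
```

View pics/e.png

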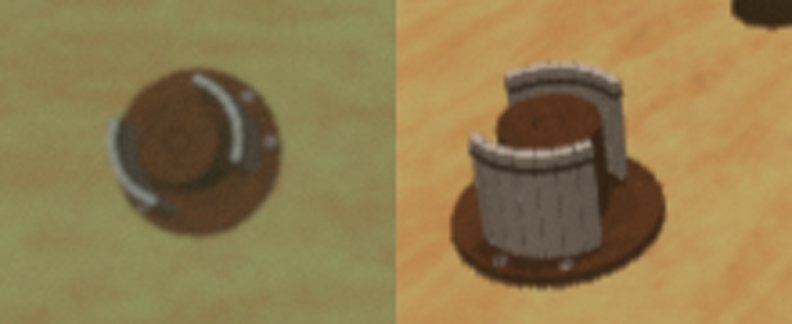

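View pics/escene.png

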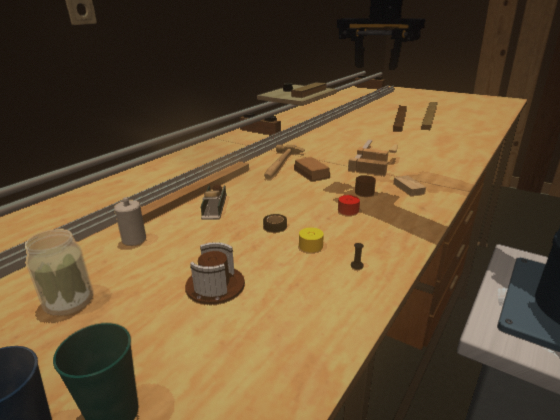

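The stack lies flat, its top level with the black line: (159,219) in the top view, (212,262) in the scene view. disc_40 is unmoved at (365,186). Handing in.

```bash
python3 -c "
from station import manip
manip.sign_off()"
```

```text
the job is handed in; nothing more can be done
```

I put disc_30 in the spacer tube and laid disc_20 on top of it (30 + 20 = 50 mm, the height of the line). disc_40 was left where it lay, and I handed the job in at about 23 s on the robot's clock.

- **Stack:** the last pictures show the two discs lying flat and roughly centred, with the top level with the black line as far as the eye can tell. I did not measure the stack height separately.
- **Forces:** the contact force read no more than about 1.5 N at the points where I checked it.
- **Identification:** measured heights of 18, 28 and 38 mm each came out about 2 mm under the nominal 20, 30 and 40 mm. That is within the calibration error, so there was no doubt which disc was which.
- **Missed detection:** the network missed disc_30 in one frame and found it in the next.

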